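# Clamp the printed bracket in the quick vise

### The job

Two identical blue vises stand on the bench. Crank the handle of the vise in which the orange printed bracket stands, clockwise seen from above, until its jaw has slid up to the bracket and closed it firmly against the fixed jaw, then let go of the handle. The bracket stays sitting flat in the vise, and the other vise (with the green part) stays open.

Things in the scene. Friction and masses are not known exactly. Their poses are not given: they have to be found in the camera images.
- crank (a joint): Turn (rad) of the crank of the vise that holds the orange bracket, about an upright shaft; grows clockwise seen from above, sliding the jaw 12 mm per rad towards the fixed jaw. 0 = open (jaws 64 mm apart); starts at 0 to 0.5; at 2.0 the jaws are 40 mm apart, shut on the bracket, and it goes firm. Needs about 2 N at the knob until then; stays where it is left.
- knob (a point): Grip point on that crank's black, upright, freely spinning round knob: 20 mm diameter, 45 mm tall (28 mm below to 17 mm above this point), 121 mm above the bench. Its x axis points level along the crank arm away from the shaft: the shaft axis is 70 mm from here along -x. z up. All else of the vise (fixed to the bench, blue, 226 x 76 mm, jaw tops 64 mm high) is below 93 mm.
- bracket_mid (a point): Centre of the orange printed bracket, a loose block 40 mm (its x, between the jaws) x 60 mm (y) x 40 mm (z) with a low round boss on top, standing loose on the bed of the vise, which is 30 mm above the bench, so this point is 50 mm above the bench. z is up.
- spare_crank (a joint): Turn of the crank of the other, identical vise (the one holding the dark-slotted green part), rad, same sense; starts between 0 and 0.5. To be left open.

How it is judged:
By the outcome, as a careful person would: the job done as asked, in the order asked, and still so for the second after the job is handed in, with the robot touching nothing.
It also fails if it takes over 37 s, if anything falls off the work surface, if the arm or the gripper's body presses on something with over 40 N, if the wrist force passes 120 N, or if a joint passes its speed limit or range.

### The arm

A 6-joint arm with a two-finger parallel gripper is mounted at the origin on the work surface. World frame = base frame: x ahead of the robot, y to its left, z up, the work surface at z = 0. Lengths are in m, angles in rad, forces in N, time in s.
With the tool pointing down it reaches from about 0.275 to 0.875 m from the base axis. Payload 12.5 kg.
Tool frame: the origin (TCP) lies on the centre line of the jaws, within the pads' length; the fingertips stand 19 mm ahead of it and the grasp point (between the pads) is the TCP; y points along the fingers, x is the direction in which the jaws open and shut, and the axes are right-handed (so a half turn about y gives the same grasp; the last joint's range is limited). The gripper opens to 85 mm and grips with 20 to 120 N. Pads are 22 mm wide; open, the fingers measure 114 mm over their backs; the gripper's body (76 mm by 85 mm) begins 54 mm behind the grasp point. The pads swing forward as they close: fully open they stand 13 mm farther back than shut.
Start: joints at [1.046, 0.351, 1.652, -0, 1.139, -0.085], TCP at [0.234, 0.498, 0.25] pointing down, gripper open.
Joint ranges: [-2.75, 2.75], [-0.79, 2.1], [0.01, 2.65], [-1.57, 4.71], [0.07, 3.14], [-2.87, 2.87]. Speed limits (rad/s): [2.22, 2.22, 2.79, 3.14, 3.14, 3.14].

### API

Orientations are given as [roll, pitch, yaw] about the fixed x, y, z axes, in that order (R = Rz(yaw) Ry(pitch) Rx(roll)).
In Python, from bench import robot gives the robot as it stands.
- The arm moves only by the tool move_arm, never from a script. Its argument "deltas" is one flat list of numbers, 7 for each row, row after row: the shift along the tool's x, y, z in mm, then the turn, a rotation vector about the tool's x, y, z in degrees, then the opening, from 0 (shut) to 1 (fully open). In form: [tx, ty, tz, ax, ay, az, claw, tx, ty, tz, ax, ay, az, claw, ...]. A call has 1 to 10 rows; each row is the pose to reach, as a shift and turn from the pose commanded when the call began, along the tool's axes at that moment; what a row does not reach only later rows make up. A row lasts 1/10 s, in which the tool goes at most 50 mm and 8.59 degrees, less where a joint would pass 70% of its speed; a pose out of reach is approached as far as the arm can. A call with a gripper value outside its range is refused whole. The fingers move at their own pace and stop on an object; "newtons" is the grip in N (left out, the last holds). Time passes only in rows, so rows that repeat a pose let the fingers close. It gives the time, the measured TCP pose, the force and the opening at its end, in the units of the state.
- robot.get_state(): the state, without advancing time (a new reading comes with each control period).
- robot.grab_frame(name): name is "side" or "top" or "wrist"; returns (picture, depth): 400x640x3 uint8, red, green, blue; 400x640 float32, m along the optical axis (not along the pixel's ray), 0 where there is no reading.
- robot.camera_params(name): a dict with "vfov" (degrees; the focal length in pixels is half the picture's height over the tangent of half this angle, whatever the lens; pixels are square), "cx", "cy" (the principal point, pixels), "eye" and "attitude" of the camera in the world. Camera axes: x right, y up, looking along -z (the intrinsics and any distortion apply to the point x, -y, -z); pixel columns grow to the right and rows downward; lengths in m; the calibration is good to about 2 mm. A picture is of the moment at which its call begins: read the wrist's pose just before it. camera_params takes no time and is no camera call; for the wrist camera it gives the pose at the moment of the call.
- robot.finish_job(): hands the job in, once; it reports no verdict.
The state is a dict: "time_s": time; "joint_positions": joint angles; "qd": joint speeds; "effort": joint torques, N m; "tool_pos": TCP position; "eef_rot": TCP orientation; "contact_force": force on the tool from outside, world axes, zero at the start; "wrist_torque": the same for the moment, N m; "opening": finger opening in m.
Only numpy, scipy, OpenCV 4.12 (cv2) and the standard library are available. Lean on these libraries where they do the work, as an engineer would, in place of code of your own. Each camera call takes 0.05 s, during which the arm holds its last target.

## Working session

There is one attempt and no reset: what is moved stays moved. The work goes in short steps, Python scripts to look and compute and a tool call to move; the robot and the scene stay as the last step left them, time stands still between calls to the robot, and variables do not carry over. Pictures are saved under pics/ and viewed, and the job is handed in when it is done.

Besides the shell and the picture viewer there is one more tool, called after ">>>" as name(argument=value, ...), one argument or row to a line, values as JSON. move_arm: Moves the arm, as the interface text tells. Its arguments: {"type":"object","properties":{"deltas":{"type":"array"},"newtons":{"type":"number"}},"required":["deltas"]}

```bash
mkdir -p pics; ls; python3 - <<'E'
from bench import robot
import cv2
print(robot.get_state())
for n in ["top","side"]:
    print(n,robot.camera_params(n))
    p,d=robot.grab_frame(n)
    cv2.imwrite(f"pics/{n}0.png",p[:,:,::-1]); 
    import numpy as np; np.savez(f"{n}0.npz",p=p,d=d)
E
```

```text
pics
{'time_s': 0.0, 'joint_positions': array([ 1.04641045e+00,  3.51240107e-01,  1.65242894e+00, -2.14782485e-05,
        1.13910976e+00, -8.46046585e-02]), 'qd': array([ 0.00017927, -0.00068877, -0.00103539, -0.00119327,  0.0025005 ,
        0.00119675]), 'effort': array([ 1.34674019e-04, -5.06114352e+01, -2.91397691e+01, -9.09139635e-05,
        4.62967917e-03,  1.22290903e-04]), 'tool_pos': array([0.23398375, 0.49739989, 0.24975445]), 'eef_rot': array([-1.57071552e+00,  1.18356150e-03,  1.13102415e+00]), 'contact_force': array([-0.05964993, -0.38707166, -1.00658782]), 'wrist_torque': array([ 0.02471523,  0.00164158, -0.00018635]), 'opening': 0.0853755887748564}
top {'vfov': 56.28259630568963, 'cx': 320.0996225290984, 'cy': 197.25863335988805, 'eye': array([ 0.48439658, -0.02462736,  0.93300825]), 'attitude': array([ 0.13299069, -0.02396843, -1.5926934 ])}
side {'vfov': 45.22786743743733, 'cx': 318.93931805065694, 'cy': 199.3920380088843, 'eye': array([ 0.22128172, -0.74364503,  0.57271422]), 'attitude': array([ 1.08774986,  0.02419753, -0.53001269])}
```

View pics/top0.png

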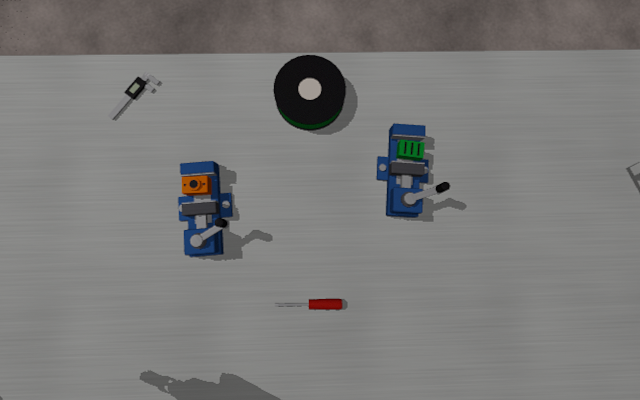

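View pics/side0.png

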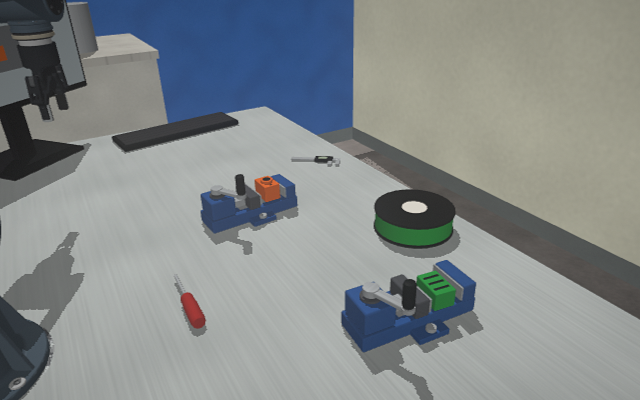

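The top view shows the orange bracket's vise at left, with the bracket at (195,184), black knob at about (221,223) and shaft cap at (197,241). In the side view the same knob is at (240,185) and the shaft cap at (216,190). Next I measure these.

```bash
cat > h.py <<'E'
import numpy as np, cv2
from scipy.spatial.transform import Rotation as R
def ray(c,u,v):
    f=200/np.tan(np.radians(c["vfov"]/2))
    d=np.array([(u-c["cx"])/f,-(v-c["cy"])/f,-1.])
    return np.array(c["eye"]), R.from_euler("xyz",c["attitude"]).as_matrix()@d
def onz(c,u,v,z):
    e,d=ray(c,u,v); return e+d*(z-e[2])/d[2]
def dep(c,u,v,z):
    e,d=ray(c,u,v); return e+d*z
def tri(r1,r2):
    (a,u),(b,w)=r1,r2
    s=np.linalg.lstsq(np.stack([u,-w],1),b-a,rcond=None)[0]
    p,q=a+u*s[0],b+w*s[1]; return (p+q)/2,np.linalg.norm(p-q)
E
python3 - <<'E'
from h import *
from bench import robot
T=np.load("top0.npz");S=np.load("side0.npz");ct=robot.camera_params("top");cs=robot.camera_params("side")
def blackpts(F,c,box):
    u0,u1,v0,v1=box;P=[];uv=[]
    for v in range(v0,v1):
        for u in range(u0,u1):
            if F["p"][v,u].max()<50 and F["d"][v,u]>0:
                X=dep(c,u,v,F["d"][v,u])
                if X[2]>0.085: P.append(X);uv.append((u,v))
    return np.array(P),np.array(uv)
for F,c,b in((T,ct,(208,235,212,238)),(S,cs,(228,252,168,202))):
    P,uv=blackpts(F,c,b)
    print(len(P),uv.mean(0),uv.min(0),uv.max(0)); print(P.mean(0),P.min(0),P.max(0))
    hi=P[P[:,2]>P[:,2].max()-0.006];print("top",hi.mean(0),len(hi))
# upscale pics
a=cv2.resize(T["p"][150:265,160:250,::-1],None,fx=5,fy=5,interpolation=0)
cv2.imwrite("pics/t_crop.png",a)
b=cv2.resize(S["p"][160:260,190:310,::-1],None,fx=5,fy=5,interpolation=0)
cv2.imwrite("pics/s_crop.png",b)
for u,v in((197,241),):
    print("shaft",dep(ct,u,v,T["d"][v,u]))
for u,v in((216,189),):
    print("shaft side",dep(cs,u,v,S["d"][v,u]))
# orange
hsv=cv2.cvtColor(T["p"],cv2.COLOR_RGB2HSV);m=(hsv[...,0]<20)&(hsv[...,0]>5)&(hsv[...,1]>150)&(hsv[...,2]>120)
m[:,:150]=0;m[:150]=0;m[230:]=0;m[:,250:]=0
v,u=np.nonzero(m);print("orange",u.mean(),v.mean(),cv2.minAreaRect(np.stack([u,v],1).astype(np.float32)),onz(ct,u.mean(),v.mean(),.07),np.median(T["d"][m]))
pts=np.array([dep(ct,a,b,T["d"][b,a]) for a,b in zip(u,v)]);print(np.median(pts,0))
E
```

```text
99 [220.72727273 222.67676768] [214 218] [227 234]
[0.54057318 0.1668905  0.13052104] [0.51848704 0.15924966 0.09019746] [0.55017055 0.19115541 0.14122268]
top [0.54190993 0.16859598 0.13835992] 63
52 [240.25       184.15384615] [236 175] [244 193]
[0.54121179 0.16456915 0.11874298] [0.53217346 0.15936987 0.09587764] [0.54954055 0.17355903 0.13878052]
top [0.54113536 0.16590921 0.13656887] 12
shaft [0.5036944  0.22734952 0.09383698]
shaft side [0.5026037  0.22094948 0.09399055]
orange 193.95076923076923 184.28307692307692 ((194.012451171875, 184.26132202148438), (16.409976959228516, 24.73387908935547), 87.27368927001953) [0.63525497 0.24433115 0.07      ] 0.86672854
[0.63378278 0.24242689 0.07088732]
```

```bash
python3 -c "
import cv2,numpy as np
a=cv2.imread('pics/t_crop.png');b=cv2.imread('pics/s_crop.png');print(a.shape,b.shape)"
```

```text
(575, 450, 3) (500, 600, 3)
```

View pics/t_crop.png

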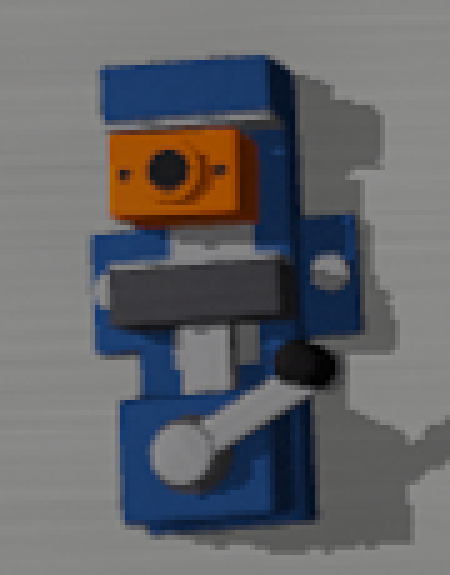

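View pics/s_crop.png

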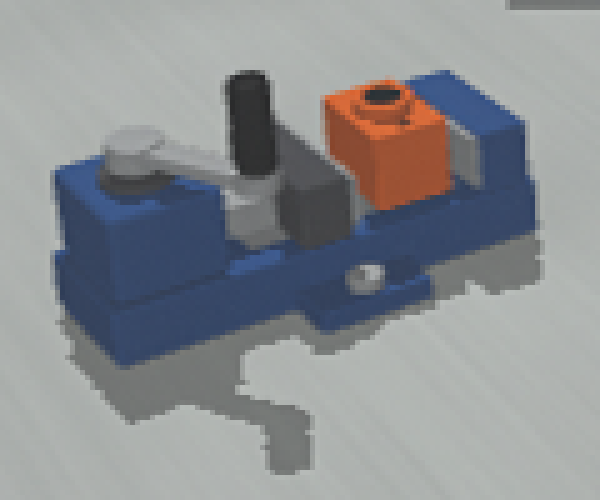

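The two views agree on the knob: axis about (0.5415, 0.167), top at z about 0.138. The shaft is near (0.503, 0.224). I'll refine the shaft, then work out the move to above the knob.

```bash
cat >> h.py <<'E'
def delta(st,pos,yaw):
    R0=R.from_euler("xyz",st["eef_rot"]); t=R0.inv().apply(np.array(pos)-st["tool_pos"])*1000
    R1=R.from_euler("xyz",[-np.pi/2,0,yaw]); return t.round(1), (R0.inv()*R1).as_rotvec(degrees=True).round(1)
E
python3 - <<'E'
from h import *
from bench import robot
T=np.load("top0.npz");S=np.load("side0.npz");ct=robot.camera_params("top");cs=robot.camera_params("side")
t=ray(ct,160+182/5-.5,150+451/5-.5); s=ray(cs,190+133/5-.5,160+138/5-.5)
print("shaft tri",tri(t,s))
print("shaft plane",onz(ct,195.9,239.7,.093),onz(cs,216.1,187.1,.093))
# knob top centre: top-crop (316,363)?; side crop (249,75)
print("knob plane",onz(ct,160+305/5-.5,150+366/5-.5,.138),onz(cs,190+249/5-.5,160+77/5-.5,.138))
st=robot.get_state()
print(delta(st,[.541,.167,.25],np.radians(100)))
# vise axis: gap edges (crop px): fixed jaw face, moving jaw face at top z=.064
for n,(u,v) in dict(fixL=(107,124),fixR=(272,112),movL=(112,266),movR=(284,254),brkT=(110,135),brkT2=(240,129),brkB=(112,218),brkB2=(240,212)).items():
    print(n,onz(ct,160+u/5-.5,150+v/5-.5,.07 if 'b' in n else .064))
E
```

```text
shaft tri (array([0.50632784, 0.22983131, 0.09413617]), np.float64(0.0005730577909601373))
shaft plane [0.50662896 0.2300806  0.093     ] [0.50674419 0.2322723  0.093     ]
knob plane [0.54005482 0.16564251 0.138     ] [0.54363311 0.17095775 0.138     ]
(array([-168.3,   -0. , -418.5]), array([ -0. , -35.2,  -0.1]))
fixL [0.66057302 0.2770753  0.064     ]
fixR [0.6649943  0.20034627 0.064     ]
movL [0.59346239 0.27296373 0.064     ]
movR [0.59757894 0.19375454 0.064     ]
brkT [0.65412492 0.27346847 0.07      ]
brkT2 [0.65592861 0.21348313 0.07      ]
brkB [0.61507428 0.27150544 0.07      ]
brkB2 [0.61680224 0.21278896 0.07      ]
```

>>> move_arm(
  deltas=[-17, 0, -42, 0, -4, 0, 1, -34, 0, -84, 0, -8, 0, 1, -51, 0, -126, 0, -12, 0, 1, -68, 0, -168, 0, -16, 0, 1, -85, 0, -210, 0, -20, 0, 1, -102, 0, -252, 0, -24, 0, 1, -119, 0, -294, 0, -28, 0, 1, -136, 0, -336, 0, -32, 0, 1, -153, 0, -378, 0, -35, 0, 1, -168, 0, -418, 0, -35, 0, 1],
)

```text
time_s: 1.1
tool_pos: [0.5418, 0.1659, 0.2501]
eef_rot: [-1.57, 0.0, 1.743]
contact_force: [0.2, 1.0, 0.6]
opening: 0.0853
```

```bash
python3 - <<'E'
from h import *
from bench import robot
print(robot.get_state())
c=robot.camera_params("wrist");p,d=robot.grab_frame("wrist");print(c)
cv2.imwrite("pics/w1.png",p[:,:,::-1]);np.savez("w1.npz",p=p,d=d,eye=c["eye"],att=c["attitude"])
E
```

```text
{'time_s': 1.1, 'joint_positions': array([ 2.14979051e-01,  3.81230344e-01,  1.60791398e+00, -3.03809100e-07,
        1.15296103e+00, -1.52838858e+00]), 'qd': array([-0.65782221,  0.33640757, -0.48894192,  0.00275052,  0.14927406,
       -0.60600857]), 'effort': array([  3.5080909 , -56.00247145, -26.35110319,  -0.13025968,
        -0.16380362,   0.27981891]), 'tool_pos': array([0.541772  , 0.16589323, 0.2500686 ]), 'eef_rot': array([-1.57028409e+00,  2.20136266e-05,  1.74336776e+00]), 'contact_force': array([0.18588327, 1.00550344, 0.61692894]), 'wrist_torque': array([0.05503621, 0.0247992 , 0.03597039]), 'opening': 0.08525391850427914}
{'vfov': 66.87453547971907, 'cx': 326.7992652765022, 'cy': 200.21339456635087, 'eye': array([0.46995559, 0.1529049 , 0.37506513]), 'attitude': array([-2.89746323e-01,  1.04463302e-03,  1.74277859e+00])}
```

View pics/w1.png

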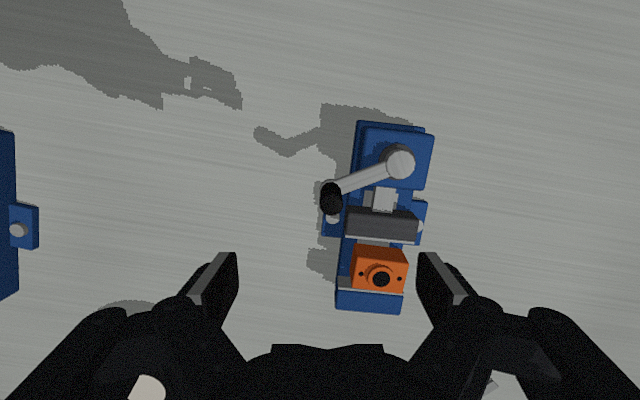

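The wrist view shows the knob at about (331,198) and the shaft cap at (400,162), with the bracket between the jaws. Next I measure both from it.

```bash
python3 - <<'E'
from h import *
from bench import robot
c=robot.camera_params("wrist");c0=c;p,d=robot.grab_frame("wrist");st=robot.get_state();print(st["tool_pos"],st["eef_rot"],c["eye"],c["attitude"])
np.savez("w2.npz",p=p,d=d)
a=cv2.resize(p[130:300,290:450,::-1],None,fx=4,fy=3.5,interpolation=0);a=cv2.resize(p[130:270,290:450,::-1],None,fx=4,fy=4,interpolation=0);cv2.imwrite("pics/w2c.png",a)
P=[]
for v in range(175,225):
    for u in range(312,350):
        if p[v,u].max()<50 and d[v,u]>0:
            X=dep(c,u,v,d[v,u])
            if X[2]>.098:P.append(np.r_[X,u,v])
P=np.array(P);hi=P[P[:,2]>.135];print(len(P),len(hi),P.mean(0),hi.mean(0),hi.min(0),hi.max(0))
g=[]
for v in range(145,182):
    for u in range(385,418):
        X=dep(c,u,v,d[v,u])
        if p[v,u].min()>100 and X[2]>.09: g.append(np.r_[X,u,v])
g=np.array(g);print("shaft",g.mean(0),g.min(0),g.max(0))
E
```

```text
[0.54330023 0.1642924  0.24976341] [-1.57091504e+00  7.49914978e-04  1.73800791e+00] [0.47313139 0.14962696 0.37486662] [-0.29140306  0.00266732  1.73905194]
616 416 [5.39611504e-01 1.67753610e-01 1.32286909e-01 3.35698052e+02
 1.95646104e+02] [5.41777010e-01 1.68368338e-01 1.38970211e-01 3.36158654e+02
 2.00266827e+02] [5.32814772e-01 1.59063724e-01 1.35162987e-01 3.25000000e+02
 1.89000000e+02] [5.51275894e-01 1.77985928e-01 1.41198773e-01 3.47000000e+02
 2.11000000e+02]
shaft [5.07839165e-01 2.25803987e-01 9.53649541e-02 4.02291328e+02
 1.62172087e+02] [4.73131390e-01 1.49626959e-01 9.14053525e-02 3.85000000e+02
 1.47000000e+02] [5.23722799e-01 2.40863761e-01 3.74866621e-01 4.17000000e+02
 1.76000000e+02]
```

View pics/w2c.png

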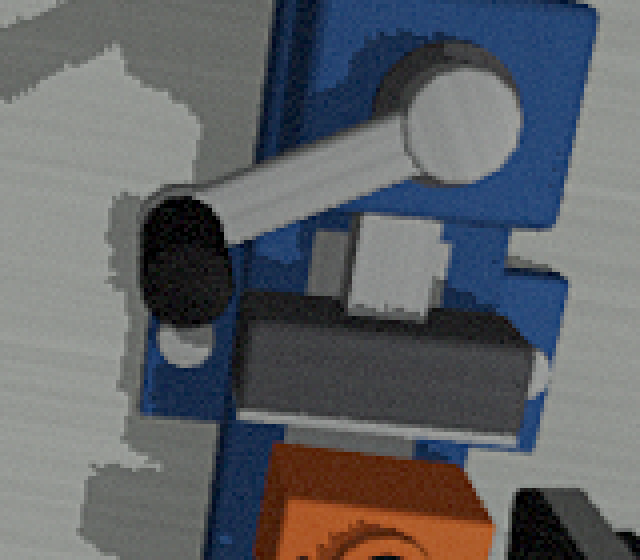

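```bash
python3 - <<'E'
from h import *
from bench import robot
c=robot.camera_params("wrist");st=robot.get_state();print(st["tool_pos"],st["eef_rot"],st["time_s"],st["contact_force"])
k=np.array([.5418,.1680])
s=onz(c,405.3,161.0,.094);print(s, k-s[:2],np.linalg.norm(k-s[:2]))
print(delta(st,[*k,.123],np.radians(100)))
E
```

```text
[0.54330023 0.1642924  0.24976341] [-1.57091504e+00  7.49914978e-04  1.73800791e+00] 1.2 [-0.8941477   0.86103108 -1.59459999]
[0.50437477 0.23095686 0.094     ] [ 0.03742523 -0.06295686] 0.07324079689483069
(array([  4. , 126.8,   0.9]), array([ 0. , -0.4, -0. ]))
```

>>> move_arm(
  deltas=[4, 35, 1, 0, 0, 0, 1, 4, 70, 1, 0, 0, 0, 1, 4, 100, 1, 0, 0, 0, 1, 4, 118, 1, 0, 0, 0, 1, 4, 125, 1, 0, 0, 0, 1, 4, 125, 1, 0, 0, 0, 1],
)

```text
time_s: 1.8
tool_pos: [0.5386, 0.1717, 0.1247]
eef_rot: [-1.569, 0.0, 1.742]
contact_force: [0.3, 0.1, 0.3]
opening: 0.0853
```

>>> move_arm(
  deltas=[0, 0, 0, 0, 0, 0, 0, 0, 0, 0, 0, 0, 0, 0, 0, 0, 0, 0, 0, 0, 0, 0, 0, 0, 0, 0, 0, 0, 0, 0, 0, 0, 0, 0, 0, 0, 0, 0, 0, 0, 0, 0],
  newtons=40,
)

```text
time_s: 2.4
tool_pos: [0.5397, 0.1705, 0.126]
eef_rot: [-1.572, 0.002, 1.742]
contact_force: [0.9, -8.5, 6.1]
opening: 0.0189
```

```bash
python3 - <<'E'
from h import *
from bench import robot
st=robot.get_state();print({k:st[k] for k in("time_s","tool_pos","eef_rot","contact_force","wrist_torque","opening")})
p,d=robot.grab_frame("side");cv2.imwrite("pics/s3.png",cv2.resize(p[120:260,160:330,::-1],None,fx=4,fy=4))
E
```

```text
{'time_s': 2.4, 'tool_pos': array([0.53969519, 0.17046572, 0.12604828]), 'eef_rot': array([-1.57169693e+00,  1.63845077e-03,  1.74194092e+00]), 'contact_force': array([ 0.94565248, -8.51081872,  6.14828825]), 'wrist_torque': array([-1.39855703,  0.00361267, -0.04911821]), 'opening': 0.018896327553263786}
```

View pics/s3.png

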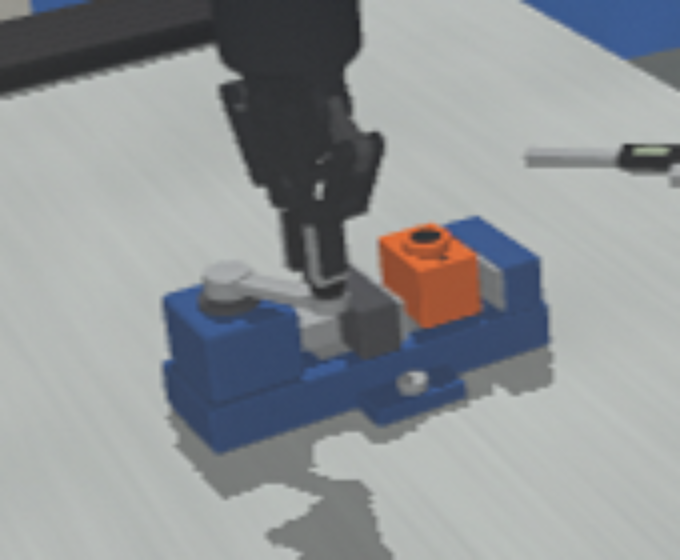

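The knob is gripped: the opening is 18.9 mm against its 20 mm diameter, with small forces. Next I compute the arc of the crank in tool axes.

```bash
cat >> h.py <<'E'
def arc(a0,a1,step,yaw=1.742,rad=70):
    X=np.array([np.cos(yaw),np.sin(yaw)]);Z=np.array([-np.sin(yaw),np.cos(yaw)])
    for a in np.arange(a0-step,a1-.01,-step):
        D=rad*np.array([np.cos(np.radians(a))-np.cos(np.radians(a0)),np.sin(np.radians(a))-np.sin(np.radians(a0))])
        print(a,(D@X).round(1),(D@Z).round(1))
E
python3 -c "
from h import *
arc(-59.5,-59.5-120,8)"
```

```text
-67.5 -2.8 9.4
-75.5 -4.3 19.0
-83.5 -4.4 28.8
-91.5 -3.2 38.5
-99.5 -0.6 47.9
-107.5 3.3 56.8
-115.5 8.4 65.2
-123.5 14.5 72.7
-131.5 21.7 79.4
-139.5 29.8 84.9
-147.5 38.5 89.3
-155.5 47.7 92.4
-163.5 57.3 94.3
-171.5 67.1 94.7
-179.5 76.8 93.8
```

>>> move_arm(
  deltas=[-3, 0, 9, 0, 0, 0, 0, -4, 0, 19, 0, 0, 0, 0, -4, 0, 29, 0, 0, 0, 0, -3, 0, 38, 0, 0, 0, 0, -3, 0, 38, 0, 0, 0, 0],
)

```text
time_s: 2.95
tool_pos: [0.5021, 0.1592, 0.1261]
eef_rot: [-1.57, 0.005, 1.742]
contact_force: [-1.1, -24.2, 9.9]
opening: 0.0189
```

The force of -24 N in y shows the commanded path runs about 3.4 mm too close to the shaft. This matches a shaft at about (0.5055, 0.229), so I'll correct the path to that.

```bash
python3 -c "
from h import *
y=1.742;X=np.array([np.cos(y),np.sin(y)]);Z=np.array([-np.sin(y),np.cos(y)]);c=np.array([502.2,162.5])
for a in range(-93,-190,-8):
    D=np.array([505.5,229])+70*np.array([np.cos(np.radians(a)),np.sin(np.radians(a))])-c
    print(a,(D@X).round(1),(D@Z).round(1),(D+c).round(1))
"
```

```text
-93 -3.3 0.9 [501.8 159.1]
-101 -0.5 10.3 [492.1 160.3]
-109 3.6 19.2 [482.7 162.8]
-117 8.9 27.4 [473.7 166.6]
-125 15.3 34.8 [465.3 171.7]
-133 22.7 41.2 [457.8 177.8]
-141 30.8 46.5 [451.1 184.9]
-149 39.7 50.7 [445.5 192.9]
-157 49.0 53.6 [441.1 201.6]
-165 58.6 55.1 [437.9 210.9]
-173 68.4 55.3 [436.  220.5]
-181 78.1 54.2 [435.5 230.2]
-189 87.5 51.7 [436.4 240. ]
```

>>> move_arm(
  deltas=[-3, 0, 2, 0, 0, 0, 0, -0.5, 0, 10, 0, 0, 0, 0, 3.5, 0, 19, 0, 0, 0, 0, 9, 0, 27.5, 0, 0, 0, 0, 15, 0, 35, 0, 0, 0, 0, 15, 0, 35, 0, 0, 0, 0],
)

```text
time_s: 3.55
tool_pos: [0.4631, 0.17, 0.1259]
eef_rot: [-1.567, 0.002, 1.743]
contact_force: [-9.8, -13.7, 17.4]
opening: 0.0188
```

```bash
python3 -c "
from h import *
y=1.742;X=np.array([np.cos(y),np.sin(y)]);Z=np.array([-np.sin(y),np.cos(y)]);c=np.array([465.2,171.3])
print(np.degrees(np.arctan2(170-230.5,463.1-501.7)))
for a in np.arange(-122.5,-195,-8):
    D=np.array([501.7,230.5])+71.5*np.array([np.cos(np.radians(a)),np.sin(np.radians(a))])-c
    print(a,(D@X).round(1),(D@Z).round(1),(D+c).round(1))
"
```

```text
-122.538548632016
-122.5 -0.8 2.1 [463.3 170.2]
-130.5 6.5 9.0 [455.3 176.1]
-138.5 14.6 14.8 [448.1 183.1]
-146.5 23.4 19.4 [442.1 191. ]
-154.5 32.8 22.8 [437.2 199.7]
-162.5 42.5 24.8 [433.5 209. ]
-170.5 52.5 25.4 [431.2 218.7]
-178.5 62.4 24.7 [430.2 228.6]
-186.5 72.2 22.6 [430.7 238.6]
-194.5 81.5 19.1 [432.5 248.4]
```

>>> move_arm(
  deltas=[-1, -1, 2, 0, 0, 0, 0, 6.5, -1, 9, 0, 0, 0, 0, 14.5, -1, 15, 0, 0, 0, 0, 23.5, -1, 19.5, 0, 0, 0, 0, 23.5, -1, 19.5, 0, 0, 0, 0],
)

```text
time_s: 4.05
tool_pos: [0.4411, 0.192, 0.1262]
eef_rot: [-1.57, -0.0, 1.743]
contact_force: [-0.1, 1.2, -0.8]
opening: 0.0186
```

```bash
python3 - <<'E'
from h import *
from bench import robot
st=robot.get_state();print(st["time_s"],st["tool_pos"],st["contact_force"],st["wrist_torque"],st["joint_positions"])
for n in("side","top"):
    p,d=robot.grab_frame(n)
    b=(120,260,160,330) if n=="side" else (130,270,130,290)
    cv2.imwrite(f"pics/{n}4.png",cv2.resize(p[b[0]:b[1],b[2]:b[3],::-1],None,fx=4,fy=4))
E
```

```text
4.05 [0.4410685  0.19195928 0.12623663] [-0.1361666   1.23219689 -0.84241748] [0.45909798 0.01813924 0.03416098] [ 3.13415240e-01  4.07059568e-01  1.93394184e+00  6.94970906e-04
  8.00844582e-01 -1.43022566e+00]
```

View pics/side4.png

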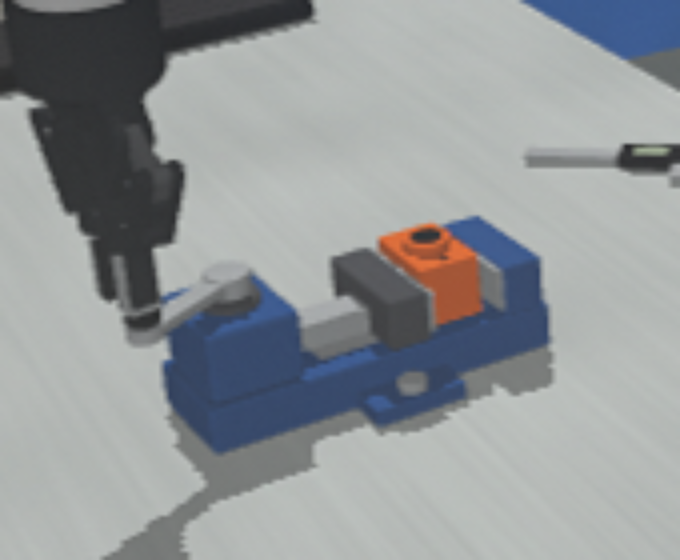

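View pics/top4.png

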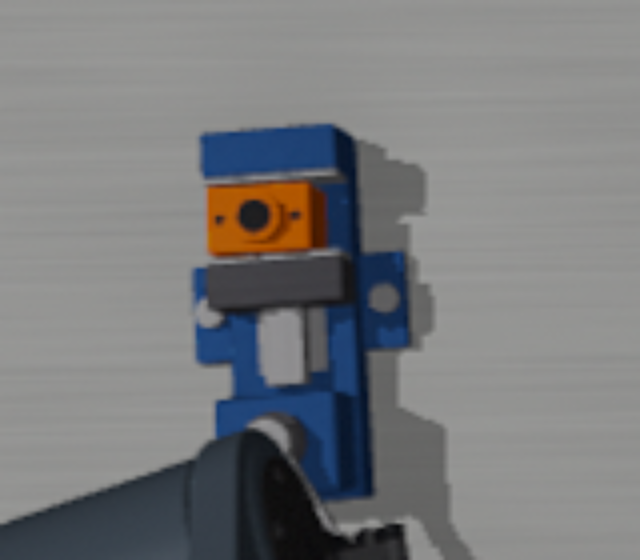

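The jaw is now almost at the bracket and the forces are near zero. I'll continue slowly.

>>> move_arm(
  deltas=[5, 0, 2, 0, 0, 0, 0, 9.5, 0, 3.5, 0, 0, 0, 0, 14.5, 0, 4.5, 0, 0, 0, 0, 14.5, 0, 4.5, 0, 0, 0, 0],
)

```text
time_s: 4.55
tool_pos: [0.4349, 0.2048, 0.1262]
eef_rot: [-1.571, -0.0, 1.742]
contact_force: [0.8, 2.4, -2.9]
opening: 0.0189
```

>>> move_arm(
  deltas=[3, 0, 0.5, 0, 0, 0, 0, 6, 0, 1, 0, 0, 0, 0, 9, 0, 1.2, 0, 0, 0, 0, 9, 0, 1.2, 0, 0, 0, 0],
)

```text
time_s: 4.95
tool_pos: [0.4324, 0.2133, 0.1263]
eef_rot: [-1.571, -0.0, 1.742]
contact_force: [3.7, 2.6, -5.1]
opening: 0.0191
```

>>> move_arm(
  deltas=[3, 0, -0.3, 0, 0, 0, 0, 6, 0, -0.6, 0, 0, 0, 0, 9, 0, -1, 0, 0, 0, 0, 9, 0, -1, 0, 0, 0, 0],
)

```text
time_s: 5.35
tool_pos: [0.4312, 0.2222, 0.1262]
eef_rot: [-1.57, -0.0, 1.742]
contact_force: [-3.6, 0.9, 0.7]
opening: 0.0186
```

```bash
python3 - <<'E'
from h import *
from bench import robot
st=robot.get_state();print(st["time_s"],st["tool_pos"],st["contact_force"],st["wrist_torque"],st["joint_positions"])
for n in("side","top"):
    p,d=robot.grab_frame(n)
    b=(120,260,160,330) if n=="side" else (130,270,130,290)
    cv2.imwrite(f"pics/{n}5.png",cv2.resize(p[b[0]:b[1],b[2]:b[3],::-1],None,fx=4,fy=4))
E
```

```text
5.35 [0.43121075 0.22223567 0.12620731] [-3.55364936  0.85425461  0.67011281] [ 0.28729343  0.5555162  -0.00234885] [ 3.79675500e-01  4.13563313e-01  1.92313020e+00  5.30887651e-04
  8.06132260e-01 -1.36277791e+00]
```

View pics/top5.png

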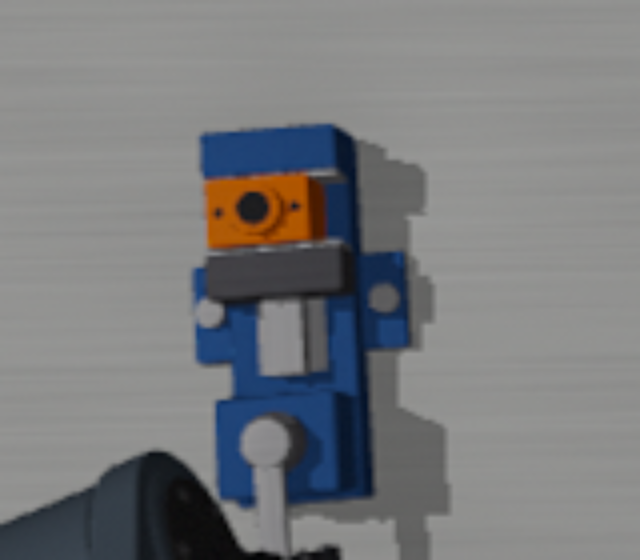

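The bracket has slid almost up to the fixed jaw, with no firm resistance yet. I'll keep going until it goes firm.

>>> move_arm(
  deltas=[2, 0, 0, 0, 0, 0, 0, 4, 0, -0.3, 0, 0, 0, 0, 6, 0, -0.6, 0, 0, 0, 0, 6, 0, -0.6, 0, 0, 0, 0],
  newtons=60,
)

```text
time_s: 5.85
tool_pos: [0.431, 0.2281, 0.1262]
eef_rot: [-1.57, 0.0, 1.742]
contact_force: [-5.0, 0.7, 1.2]
opening: 0.0184
```

>>> move_arm(
  deltas=[2, 0, -0.3, 0, 0, 0, 0, 4, 0, -0.7, 0, 0, 0, 0, 6, 0, -1, 0, 0, 0, 0, 6, 0, -1, 0, 0, 0, 0],
)

```text
time_s: 6.25
tool_pos: [0.4312, 0.2343, 0.1263]
eef_rot: [-1.571, -0.0, 1.742]
contact_force: [-4.2, -0.1, 0.9]
opening: 0.0185
```

```bash
python3 - <<'E'
from h import *
from bench import robot
st=robot.get_state();print(st["time_s"],st["tool_pos"],st["contact_force"],st["wrist_torque"],st["joint_positions"])
for n in("side","top"):
    p,d=robot.grab_frame(n)
    b=(120,260,160,330) if n=="side" else (130,270,130,290)
    cv2.imwrite(f"pics/{n}6.png",cv2.resize(p[b[0]:b[1],b[2]:b[3],::-1],None,fx=4,fy=4))
E
```

```text
6.25 [0.43119861 0.23426094 0.12626016] [-4.23152418 -0.05064347  0.90999497] [0.26267248 0.73111223 0.02094653] [ 4.02667857e-01  4.21483810e-01  1.90959648e+00  2.74108836e-04
  8.10716076e-01 -1.33948805e+00]
```

View pics/top6.png

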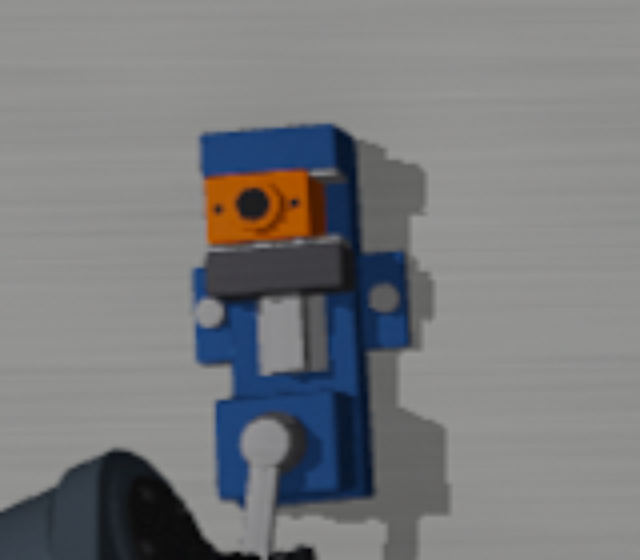

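View pics/side6.png

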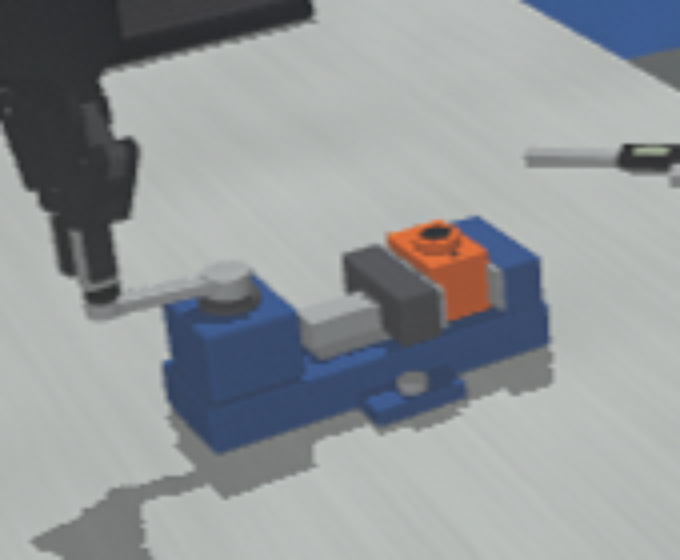

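A gap still seems to be left at the fixed jaw, and the crank still follows the grip. I'll continue until it goes firm.

>>> move_arm(
  deltas=[2, 0, -0.5, 0, 0, 0, 0, 4, 0, -1, 0, 0, 0, 0, 4, 0, -1, 0, 0, 0, 0],
)

```text
time_s: 6.65
tool_pos: [0.4314, 0.237, 0.1262]
eef_rot: [-1.569, 0.002, 1.743]
contact_force: [-4.5, -12.2, 4.0]
opening: 0.0183
```

>>> move_arm(
  deltas=[2, 0, -0.5, 0, 0, 0, 0, 4, 0, -1, 0, 0, 0, 0, 4, 0, -1, 0, 0, 0, 0],
)

```text
time_s: 6.95
tool_pos: [0.4316, 0.2394, 0.1261]
eef_rot: [-1.568, 0.006, 1.743]
contact_force: [-2.6, -27.1, 8.3]
opening: 0.0183
```

It has gone firm: 27 N now resists at the knob. I'll add a little more, then look.

>>> move_arm(
  deltas=[1, 0, -0.2, 0, 0, 0, 0, 1, 0, -0.2, 0, 0, 0, 0],
)

```text
time_s: 7.15
tool_pos: [0.4316, 0.2399, 0.126]
eef_rot: [-1.567, 0.006, 1.743]
contact_force: [-2.2, -29.4, 9.1]
opening: 0.0185
```

```bash
python3 - <<'E'
from h import *
from bench import robot
st=robot.get_state();print(st["time_s"],st["tool_pos"],st["contact_force"])
for n in("side","top"):
    p,d=robot.grab_frame(n)
    b=(120,260,160,330) if n=="side" else (130,270,130,290)
    cv2.imwrite(f"pics/{n}7.png",cv2.resize(p[b[0]:b[1],b[2]:b[3],::-1],None,fx=4,fy=4))
E
```

```text
7.15 [0.43164658 0.23988205 0.12604887] [ -2.15407428 -29.39944306   9.09404358]
```

View pics/top7.png

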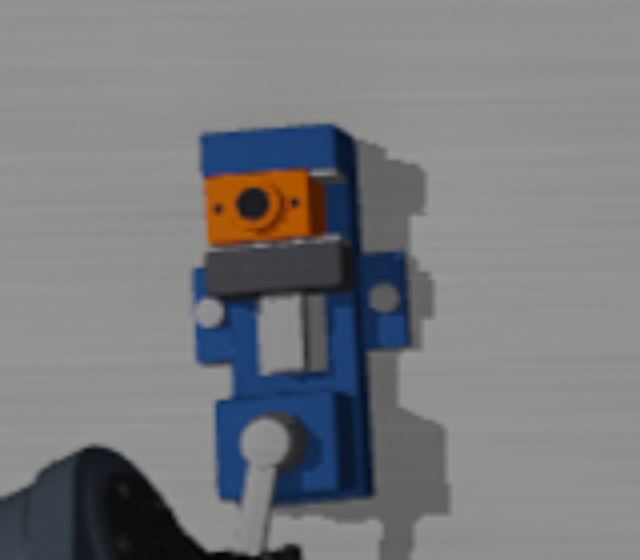

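View pics/side7.png

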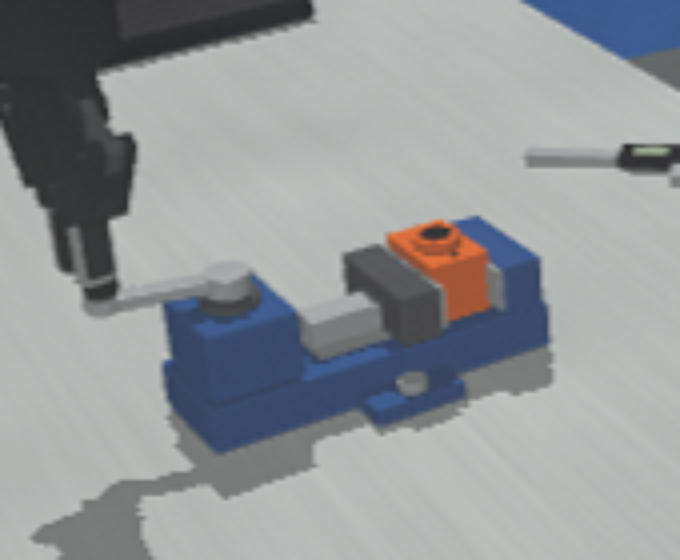

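The bracket hasn't moved since the previous frame: it is flat between both jaws, and the knob resists with 29 N. Now I let go and lift.

>>> move_arm(
  deltas=[0, 0, 0, 0, 0, 0, 1, 0, 0, 0, 0, 0, 0, 1, 0, 0, 0, 0, 0, 0, 1, 0, 0, 0, 0, 0, 0, 1, 0, 0, 0, 0, 0, 0, 1, 0, 0, 0, 0, 0, 0, 1],
)

```text
time_s: 7.85
tool_pos: [0.4321, 0.2434, 0.1264]
eef_rot: [-1.571, -0.0, 1.742]
contact_force: [-0.5, 0.1, 0.6]
opening: 0.0854
```

>>> move_arm(
  deltas=[0, -20, 0, 0, 0, 0, 1, 0, -50, 0, 0, 0, 0, 1, 0, -85, 0, 0, 0, 0, 1, 0, -115, 0, 0, 0, 0, 1, 0, -130, 0, 0, 0, 0, 1, 0, -130, 0, 0, 0, 0, 1, 0, -130, 0, 0, 0, 0, 1],
)

```text
time_s: 8.55
tool_pos: [0.4317, 0.2432, 0.2557]
eef_rot: [-1.57, 0.0, 1.742]
contact_force: [-0.8, 1.0, 0.8]
opening: 0.0854
```

```bash
python3 - <<'E'
from h import *
from bench import robot
st=robot.get_state();print(st["time_s"],st["tool_pos"],st["contact_force"])
for n in("side","top","wrist"):
    c=robot.camera_params(n);p,d=robot.grab_frame(n)
    if n=="wrist":
        cv2.imwrite("pics/wrist8.png",p[:,:,::-1]);np.savez("w8.npz",p=p,d=d);print(c);continue
    b=(120,260,160,330) if n=="side" else (110,270,130,290)
    cv2.imwrite(f"pics/{n}8.png",cv2.resize(p[b[0]:b[1],b[2]:b[3],::-1],None,fx=3.7,fy=3.7))
    cv2.imwrite(f"pics/{n}8f.png",p[:,:,::-1])
E
```

```text
8.55 [0.43173922 0.24320236 0.25565017] [-0.84635539  1.02528731  0.78723734]
{'vfov': 66.87453547971907, 'cx': 326.7992652765022, 'cy': 200.21339456635087, 'eye': array([0.35982046, 0.23029641, 0.38013441]), 'attitude': array([-2.88263454e-01,  1.50765506e-03,  1.74136655e+00])}
```

View pics/side8f.png

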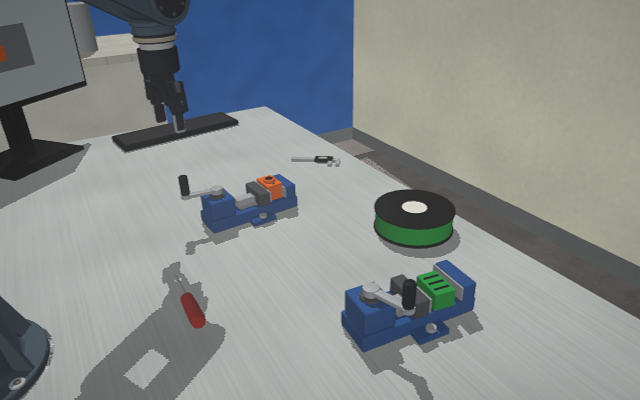

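View pics/wrist8.png

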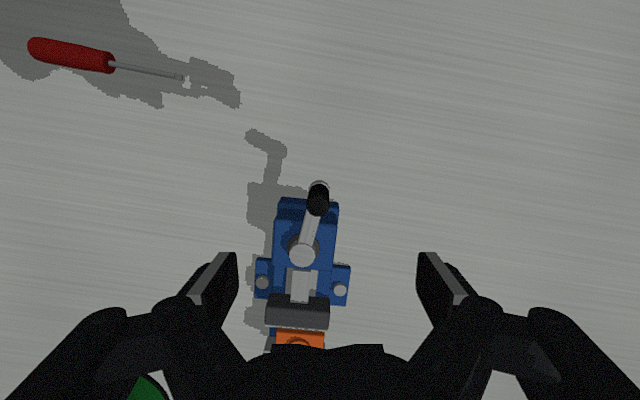

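View pics/top8.png

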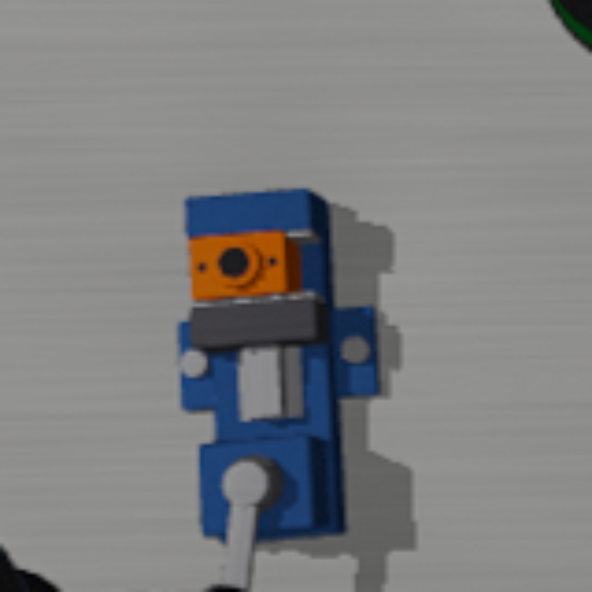

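View pics/side8.png

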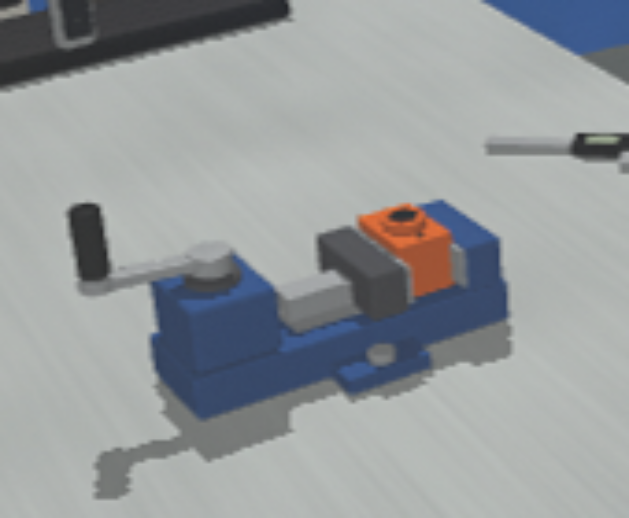

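The vise is shut on the bracket, which sits flat against both jaws. In the top crop the jaw gap spans about rows 236 to 298, or about 39–40 mm. The knob at (183,185) in the side view stands free, and the green part's vise looks the same as at the start. Handing in.

```bash
python3 -c "
from bench import robot
print(robot.finish_job(), robot.get_state()['time_s'])"
```

```text
the job is handed in; nothing more can be done
the job is handed in; nothing more can be done
```

I cranked the orange bracket's vise clockwise until it went firm, then opened the gripper, lifted clear and handed in the job at about 8.7 s.

- **Firmness:** the knob resisted with about 29 N at the end. The bracket slid up to the fixed jaw and did not move in the last frames.
- **After letting go:** the last pictures show the jaws about 39–40 mm apart with the bracket flat between them. The handle is free, the measured contact force is about 1 N, and the green part's vise still looks open and unmoved.
- **Disagreements:**
  - My first shaft position was about 3 mm off. That put up to about 26 N of side and vertical force on the knob early in the arc, until I corrected the path.
  - From the tool positions, the turn before it went firm came out at about 2.2 rad. The text allows at most 2.0 rad, so I relied on the resistance and the pictures instead of that figure.

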